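Shut and latch the tool case in the storeroom

TASK

Close the open lid of the teal tool case until it is fully down, and only then swing the orange latch flap on the lid's front down over the catch and press it in until it snaps home and stays there. Do not lean hard on the case or latch (a firm thumb push is plenty), and leave the bin, spray can, carton and brush around it where they are.

Things in the scene. Friction and masses are not known exactly. Their poses are not given: they have to be found in the camera images.
- case: Teal tool case that cannot move: open box 200 (x) x 280 (y) x 105 mm high; origin under its centre, x from its front (latch side, facing the robot) to its back (lid hinge), z up. Lid shut, the top is 135 mm high; a black fixed carrying handle (110 mm long in y, r 6 mm) rises 22 mm above the lid's middle. The latch is at y = 0 on the front.
- lid (a joint): Angle of the lid about the case's y axis, rad: 0 = fully shut, grows as it opens upwards (to 1.4). Its hinge is the top back edge of the box, at (100, 0, 105) mm in the case frame. The lid is 200 x 280 x 30 mm, stiff, and stays where it is left; pushing it near the free front edge takes about 4 to 7 N; shut, it rests on a slightly springy rubber seal.
- lid_hinge (a point): Middle of the lid's hinge line; moves with the lid: its x axis points from the lid's free front edge to the hinge, y along the hinge, z out of the lid's outer (top) face.
- lid_edge (a point): Point on the lid's outer face, mid-width, 15 mm in from its free front edge: 185 mm from the hinge and 30 mm above the hinge in the lid's own frame. The outer face is free to push up to 130 mm either side of it in y, apart from the latch.
- latch (a joint): Angle of the latch flap relative to the lid, rad: 0 = closed, parallel to the case front, its crossbar behind the catch; grows as it swings out and then up (1.57 = level, straight out, when the lid is shut). It stays where it is left. At about 0.25 the crossbar meets the sprung catch, which resists with about 8 to 12 N at the pad until it snaps past near 0.15; home below 0.09.
- latch_hinge (a point): Middle of the latch's hinge axis (along y), carried by the lid 22 mm in front of its front face; lid shut, it is at (-122, 0, 123) mm in the case frame. It turns with the latch: its -z axis points along the flap to its free end, -x out of the flap's outer (front) face.
- latch_pad (a point): Ribbed thumb pad on the flap's outer face, where to press: 70 mm from the hinge axis along the flap and 6 mm out of it. The orange flap is 64 mm wide (y), 6 mm thick and ends 85 mm from the hinge axis; a steel crossbar stands 16 mm behind it, 62 mm from the hinge.
- catch (a point): Axis (along y) of the sprung steel catch roller, 36 mm long, r 7 mm, on the case's front between two black cheeks with rubber buffers, at (-114, 0, 50) mm in the case frame. It gives way downwards as the flap's crossbar is pushed past it.
- bin: Loose blue open storage bin with bolts, 140 x 100 x 65 mm, origin under its centre. Bystander.
- can: Loose upright spray can, 64 mm across, 170 mm high, origin under its centre. Bystander.
- carton: Loose cardboard carton, 110 x 80 x 70 mm, origin under its centre. Bystander.
- brush: Loose paint brush lying flat, 180 mm long in its x. Bystander.

How it is judged (in metres and radians):
On the way, in this order (a step that is already met when the one before it is completed fails the run):
1. the lid is fully shut (value of joint lid below 0.05 rad), for 0.2 s.
2. then the latch is swung into its catch, with the lid shut (value of joint lid below 0.05 rad and value of joint latch below 0.09 rad), for 0.2 s.
At the end, for the whole second after the job is handed in: The lid is shut (joint lid below 0.05 rad) and the latch is home behind its catch (joint latch below 0.09 rad), both at rest with nothing touching them; bin, can, carton and brush are within 30 mm of where they stood, the can upright (all of step 2 and velocity of joint latch between -0.05 and 0.05 rad/s and velocity of joint lid between -0.05 and 0.05 rad/s and distance of each of bin, can, carton, brush from where it was at the start of the episode below 0.03 m and angle between can's own z axis and vertical below 0.3 rad).
It fails at once if the robot pushes on the case, lid or latch with more than 60 N (contact force between any of the fingers, the arm and case above 60 N).
It fails at once if a bystander is shifted by more than 30 mm or the can tipped over (distance of any of bin, can, carton, brush from where it was at the start of the episode above 0.03 m or angle between can's own z axis and vertical above 0.5 rad).
It also fails if it takes over 43 s, if anything falls off the work surface, if the arm or the gripper's body presses on something with over 40 N, if the wrist force passes 120 N, or if a joint passes its speed limit or range.

ROBOT

A 6-joint arm with a two-finger parallel gripper is mounted at the origin on the work surface. World frame = base frame: x ahead of the robot, y to its left, z up, the work surface at z = 0. Lengths are in mm, angles in rad, forces in N, time in s.
With the tool pointing down it reaches from about 350 to 875 mm from the base axis. Payload 4.2 kg.
Tool frame: the origin (TCP) lies at the very end of the fingers, on their centre line; the grasp point (between the pads) lies 19 mm behind it; z points along the fingers, y is the line along which they close (so a half turn about z gives the same grasp; the last joint's range is limited). The gripper opens to 85 mm and grips with 20 to 120 N. Pads are 22 mm wide; open, the fingers measure 114 mm over their backs; the gripper's body (76 mm by 85 mm) begins 54 mm behind the grasp point. The pads swing forward as they close: fully open they stand 13 mm farther back than shut.
Start: joints at [1.428, 0.385, 0.008, 0, -1.194, -0.259], TCP at [244.389, 575.216, 231.312] pointing down, gripper open.
Joint ranges: [-3.14, 3.14], [-1.21, 2.06], [-1.07, 1.41], [-3.16, 2.05], [-2.99, -0.16], [-3.1, 3.1]. Speed limits (rad/s): [2.79, 2.79, 3.14, 3.14, 3.14, 3.14].

INTERFACE

Orientations are given as a unit quaternion [x, y, z, w].
In Python, from bench import read_state, get_image, get_calibration, job_done gives the robot as it stands.
- The arm moves only by the shell command python3 -m creep 'ROWS'. ROWS is a JSON object of lists of equal length, an entry for each row: "translation": the shift along the world's x, y, z in cm, a list of three; "delta_rot": the turn, a rotation vector about the world's x, y, z in degrees, a list of three; "hand": the finger opening in cm, from 0 to 8.54. A call has 1 to 8 rows; each row is the pose to reach, as a shift and turn from the pose commanded when the call began; what a row does not reach only later rows make up. A row lasts 1/8 s, in which the tool goes at most 62.5 mm and 10.7 degrees, less where a joint would pass 70% of its speed; a pose out of reach is approached as far as the arm can. A call with a gripper value outside its range is refused whole. The fingers move at their own pace and stop on an object; the grip force is fixed at half the most. Time passes only in rows, so rows that repeat a pose let the fingers close. It gives the time, the measured TCP pose, the force, the opening and the grip force at its end, in the units of the state.
- read_state(): the state, without advancing time (a new reading comes with each control period).
- get_image(name): name is "scene" or "top"; returns (picture, depth): 480x640x3 uint8, red, green, blue; 480x640 float32, mm along the optical axis (not along the pixel's ray), 0 where there is no reading.
- get_calibration(name): a dict with "intrinsics" (3x3 intrinsics, pixels), "dist" ([k1, k2, p1, p2, k3] as OpenCV has them; the pictures are not rectified), "xyz" and "attitude" of the camera in the world. Camera axes: x right, y down, z forward; pixel columns grow to the right and rows downward; lengths in mm; the calibration is good to about 2 mm. A picture is of the moment at which its call begins. get_calibration takes no time and is no camera call.
- job_done(): hands the job in; it is judged then, once.
The state is a dict: "clock": time; "joints": joint angles; "joint_vel": joint speeds; "joint_efforts": joint torques, N m; "position": TCP position; "ee_rot": TCP orientation; "contact_force": force on the tool from outside, world axes, zero at the start; "wrist_torque": the same for the moment, N m; "gripper_width": finger opening in mm; "grasp_force": force on a finger pad.
Only numpy, scipy, OpenCV 4.12 (cv2) and the standard library are available. Lean on these libraries where they do the work, as an engineer would, in place of code of your own. Each camera call takes 0.05 s, during which the arm holds its last target. There are 200 camera calls.

## Working session

There is one attempt and no reset: what is moved stays moved. The work goes in short steps, Python scripts to look and compute and a shell command to move; the robot and the scene stay as the last step left them, time stands still between calls to the robot, and variables do not carry over. Pictures are saved under pics/ and viewed, at most 10 in all, crops included, and the job is handed in when it is done.

```bash
mkdir -p pics; cat > h.py <<'E'
import numpy as np,cv2
from scipy.spatial.transform import Rotation as R
from bench import *
def cloud(n):
    im,d=get_image(n);c=get_calibration(n)
    K=np.array(c["intrinsics"]);v,u=np.mgrid[:480,:640]
    p=cv2.undistortPoints(np.stack([u,v],-1).reshape(-1,1,2).astype(float),K,np.array(c["dist"])).reshape(480,640,2)
    P=np.dstack([p*d[...,None],d])
    a=np.array(c["attitude"]);r=R.from_quat(a) if a.size==4 else R.from_matrix(a)
    W=r.apply(P.reshape(-1,3)).reshape(480,640,3)+np.array(c["xyz"]);W[d==0]=np.nan
    return im,W
E
python3 - <<'E'
from h import *
print(read_state())
for n in("scene","top"):
    print({k:np.round(v,3).tolist() for k,v in get_calibration(n).items()})
    im,W=cloud(n);np.savez(n+'0.npz',im=im,W=W);cv2.imwrite(f'pics/{n}0.png',im[...,::-1])
E
```

```text
{'clock': 0.0, 'joints': array([ 1.42761788e+00,  3.85555528e-01,  6.62006184e-03, -5.27721739e-04,
       -1.19399314e+00, -2.58586908e-01]), 'joint_vel': array([ 0.00105278, -0.00099845,  0.00064254,  0.00010264, -0.00012835,
        0.00143157]), 'joint_efforts': array([ 3.42716123e-05, -3.92289233e+01,  1.88409340e+01,  4.18656081e+00,
       -4.58882569e-03,  6.72280663e-06]), 'position': array([244.1556555 , 574.69738003, 230.21568581]), 'ee_rot': array([ 9.79870820e-01, -1.99629607e-01, -1.83351301e-04,  1.07851083e-03]), 'contact_force': array([ 0.18463145, -0.32241212, -0.75819881]), 'wrist_torque': array([ 0.00219652, -0.00420577,  0.02059832]), 'grasp_force': 0.0, 'gripper_width': 85.51350840444951}
{'intrinsics': [[481.34, 0.0, 315.828], [0.0, 481.34, 231.591], [0.0, 0.0, 1.0]], 'dist': [-0.092, 0.0, 0.0, 0.0, 0.0], 'xyz': [626.188, 532.715, 1108.7], 'attitude': [0.063, 0.973, -0.224, -0.011]}
{'intrinsics': [[548.826, 0.0, 311.508], [0.0, 548.826, 235.872], [0.0, 0.0, 1.0]], 'dist': [-0.043, 0.0, 0.0, 0.0, 0.0], 'xyz': [529.828, 49.561, 1251.712], 'attitude': [0.708, -0.706, 0.018, -0.02]}
```

View pics/scene0.png

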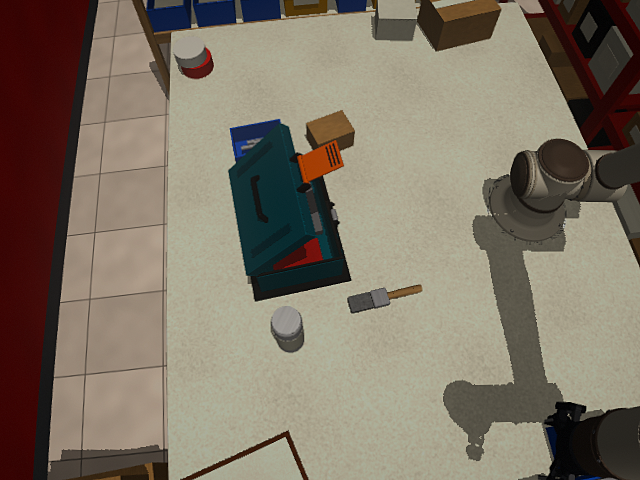

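View pics/top0.png

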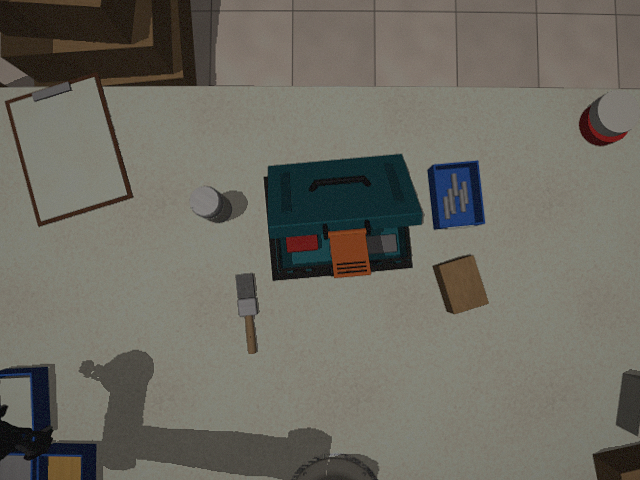

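The scene view shows the lid about half open with the orange flap sticking out at (320,160), and the catch near (333,213). In the top view the lid is at (268–420,155–232), the flap at (330–370,230–276), the front rim near row 275, the can at (207,204), the brush at (248,312), the carton at (460,284) and the bin at (456,195).

```bash
cat > m.py <<'E'
from h import *
def fit(P):
    for _ in range(4):
        c=np.median(P,0) if _==0 else P.mean(0); n=np.linalg.svd(P-c,full_matrices=False)[2][2]; n*=np.sign(n[2]) or 1
        P=P[abs((P-c)@n)<max(3,30/(1+3*_))]
    return c,n,P
def meas(n,im,W):
    hsv=cv2.cvtColor(im,cv2.COLOR_RGB2HSV);H,S,V=[hsv[...,i].astype(int) for i in range(3)]
    ok=np.isfinite(W[...,2])&(abs(W[...,1]-20)<330)&(W[...,0]>350)
    k=np.ones((3,3),np.uint8)
    out={}
    teal=(H>80)&(H<100)&(S>120)&ok&(W[...,2]>90)
    og=(H>5)&(H<17)&(S>190)&(V>120)&ok&(W[...,2]>20)
    for nm,m in(("teal",teal),("orange",og)):
        m=cv2.erode(m.astype(np.uint8),k)
        _,l,s,_=cv2.connectedComponentsWithStats(m);m=l==1+s[1:,4].argmax()
        c,nn,P=fit(W[m]);out[nm]=(c,nn,P)
        r=cv2.minAreaRect(P[:,:2].astype(np.float32))
        print(n,nm,len(P),'c',c.round(1),'n',nn.round(3),'tilt',np.arccos(min(1,abs(nn[2]))).round(3),'lo',np.percentile(P,1,0).round(),'hi',np.percentile(P,99,0).round(),'yaw',np.degrees(np.arctan2(nn[1],nn[0])).round(1))
    return out
E
python3 - <<'E'
from m import *
for n in("scene","top"):
    z=np.load(n+'0.npz');o=meas(n,z['im'],z['W'])
z=np.load('top0.npz');W=z['W']
for p in[(207,204),(246,290),(250,350),(460,284),(456,195),(275,278),(411,267),(340,267),(270,190),(273,262),(410,240)]:print(p,W[p[1],p[0]].round())
W=np.load('scene0.npz')['W']
for p in[(333,213),(336,216),(350,279),(255,299),(290,320),(330,132),(255,135),(275,240)]:print('s',p,W[p[1],p[0]].round())
# dark case front+rim points
for n in("top","scene"):
    z=np.load(n+'0.npz');W=z['W'];
    hsv=cv2.cvtColor(z['im'],cv2.COLOR_RGB2HSV)
    m=np.isfinite(W[...,2])&(W[...,2]>97)&(W[...,2]<112)&(W[...,0]>450)&(abs(W[...,1])<300)&(hsv[...,2]<110)
    m=cv2.morphologyEx(m.astype(np.uint8),cv2.MORPH_OPEN,np.ones((2,2)))>0
    P=W[m];print(n,len(P),cv2.minAreaRect(P[:,:2].astype(np.float32)),np.percentile(P,[0,2,50,98,100],0).round())
E
```

```text
scene teal 5746 c [670.8  13.1 209. ] n [0.715 0.065 0.697] tilt 0.8 lo [ 605. -133.  133.] hi [749. 137. 270.] yaw 5.2
scene orange 610 c [565.1 -11.7 294.3] n [0.411 0.035 0.911] tilt 0.425 lo [537. -41. 282.] hi [592.  17. 307.] yaw 4.9
top teal 5552 c [667.5  -1.3 212.1] n [0.712 0.067 0.699] tilt 0.797 lo [ 604. -135.  134.] hi [747. 133. 270.] yaw 5.4
top orange 4 c [557.8 -33.4 297.3] n [0.684 0.217 0.697] tilt 0.8 lo [556. -35. 296.] hi [558. -31. 299.] yaw 17.6
(207, 204) [650. 259. 173.]
(246, 290) [474. 199.  18.]
(250, 350) [340. 189.  18.]
(460, 284) [ 490. -269.   65.]
(456, 195) [ 687. -271.   35.]
(275, 278) [500. 135.  -1.]
(411, 267) [ 526. -175.    1.]
(340, 267) [527.   3. 313.]
(270, 190) [676. 133. 190.]
(273, 262) [537. 139.   6.]
(410, 240) [ 588. -172.    5.]
s (333, 213) [519. -20.  56.]
s (336, 216) [513. -11.  55.]
s (350, 279) [498. 137.   1.]
s (255, 299) [733. 158.  -2.]
s (290, 320) [650. 268. 171.]
s (330, 132) [ 493. -258.   69.]
s (255, 135) [ 697. -311.   22.]
s (275, 240) [662. 110. 214.]
top 474 ((572.2503662109375, 37.62725830078125), (428.5774230957031, 126.61146545410156), 84.98052215576172) [[ 516. -175.   -4.]
 [ 517. -173.   -1.]
 [ 540.   23.  103.]
 [ 625.  184.  108.]
 [ 653.  247.  308.]]
scene 576 ((586.5531616210938, 70.75698852539062), (451.071533203125, 145.80355834960938), 58.39368438720703) [[nan nan nan]
 [nan nan nan]
 [nan nan nan]
 [nan nan nan]
 [nan nan nan]]
```

```bash
python3 - <<'E'
from m import *
yaw=np.radians(5.25);e=np.array([np.cos(yaw),np.sin(yaw)]);f=np.array([-e[1],e[0]])
for n in("scene","top"):
    z=np.load(n+'0.npz');im,W=z['im'],z['W'];o=meas(n,im,W)
    P=o['teal'][2];u=P[:,:2]@e;v=P[:,:2]@f
    print(n,'u',np.percentile(u,[0,.5,99.5,100]).round(1),'v',np.percentile(v,[0,.5,2,98,99.5,100]).round(1),'z',np.percentile(P[:,2],[.5,99.5]))
    c=o['teal'][0]; print('plane d', c@np.array([.717*e[0],.717*e[1],.697]))
    P=o['orange'][2];print('orange',np.percentile(P[:,:2]@e,[1,99]),np.percentile(P[:,:2]@f,[1,50,99]))
    hsv=cv2.cvtColor(im,cv2.COLOR_RGB2HSV)
    if n=="scene":
        m=(hsv[...,2]<120)&(W[...,2]>35)&(W[...,2]<62);m[:, :310]=0;m[:,360:]=0;m[:195]=0;m[240:]=0
        P=W[m];print('catch',len(P));print(np.c_[P[:,:2]@e,P[:,:2]@f,P[:,2]].round()[::max(1,len(P)//12)])
    # rim
    m=(W[...,2]>99)&(W[...,2]<110)&(abs(W[...,1])<165)&(W[...,0]>480)
    P=W[m];print('rim u',np.percentile(P[:,:2]@e,[0,1,5]).round(1),'v',np.percentile(P[:,:2]@f,[0,1,99,100]).round(1),len(P))
E
```

```text
scene teal 5746 c [670.8  13.1 209. ] n [0.715 0.065 0.697] tilt 0.8 lo [ 605. -133.  133.] hi [749. 137. 270.] yaw 5.2
scene orange 610 c [565.1 -11.7 294.3] n [0.411 0.035 0.911] tilt 0.425 lo [537. -41. 282.] hi [592.  17. 307.] yaw 4.9
scene u [606.9 608.6 742.4 743.4] v [-198.5 -195.8 -191.8   72.3   74.9   76.8] z [131.59482116 270.18664375]
plane d 625.4769375521442
orange [535.51720674 587.23638741] [-93.03085264 -63.37493224 -35.46441422]
catch 166
[[ 534. -129.   48.]
 [ 534. -107.   45.]
 [ 515.  -89.   54.]
 [ 519.  -84.   48.]
 [ 534.  -75.   61.]
 [ 513.  -68.   59.]
 [ 514.  -62.   59.]
 [ 513.  -57.   57.]
 [ 516.  -54.   55.]
 [ 510.  -39.   59.]
 [ 520.  -35.   54.]
 [ 515.  -35.   36.]
 [ 534.   -9.   46.]]
rim u [527.6 528.2 529. ] v [-150.2 -142.9   75.7   76.9] 533
top teal 5552 c [667.5  -1.3 212.1] n [0.712 0.067 0.699] tilt 0.797 lo [ 604. -135.  134.] hi [747. 133. 270.] yaw 5.4
top orange 4 c [557.8 -33.4 297.3] n [0.684 0.217 0.697] tilt 0.8 lo [556. -35. 296.] hi [558. -31. 299.] yaw 17.6
top u [604.8 606.7 740.6 741.8] v [-200.2 -198.2 -193.5   68.6   72.3   72.8] z [133.12716292 270.22122775]
plane d 624.3079796931963
orange [550.98237992 553.02608754] [-85.60844432 -84.58328283 -82.30000464]
rim u [526.7 526.9 527.4] v [-204.7 -203.7   73.8   75.1] 459
```

```bash
python3 -m creep '{"translation":[[2,-3,8],[38,-50.5,10],[38,-50.5,10],[38,-50.5,10],[38,-50.5,10],[38,-50.5,10],[38,-50.5,10],[38,-50.5,10]],"delta_rot":[[0,0,0],[0,0,28],[0,0,28],[0,0,28],[0,0,28],[0,0,28],[0,0,28],[0,0,28]],"hand":[0,0,0,0,0,0,0,0]}'
```

```text
clock: 1.1
position: [522.0, 204.8, 319.1]
ee_rot: [0.999, 0.044, -0.0, 0.0]
contact_force: [0.3, 1.3, -0.7]
gripper_width: 0.2
grasp_force: 0.0
```

```bash
python3 -m creep '{"translation":[[10,-13.5,-1],[10,-13.5,-1],[10,-13.5,-1],[10,-13.5,-1],[10,-13.5,-1]],"delta_rot":[[0,0,0],[0,0,0],[0,0,0],[0,0,0],[0,0,0]],"hand":[0,0,0,0,0]}'; python3 -c "
from bench import *
s=read_state();print(s['joints'],s['position'],s['contact_force'])"
```

```text
clock: 1.72
position: [620.9, 71.7, 308.6]
ee_rot: [0.999, 0.043, -0.001, 0.0]
contact_force: [-0.5, -0.0, 0.3]
gripper_width: 0.2
grasp_force: 0.0
[ 3.73288605e-01  3.46137840e-01  1.41758427e-01 -3.35283750e-04
 -1.36754916e+00  1.28417594e+00] [620.94738427  71.68101691 308.63521262] [-0.45693404 -0.02021884  0.29847594]
```

```bash
python3 -m creep '{"translation":[[0.9,0,-3],[0.9,0,-5],[-0.2,-0.1,-6.1],[-1.8,-0.2,-7.7],[-1.8,-0.2,-7.7]],"delta_rot":[[0,0,0],[0,0,0],[0,0,0],[0,0,0],[0,0,0]],"hand":[0,0,0,0,0]}'
```

```text
clock: 2.35
position: [602.0, 70.8, 232.6]
ee_rot: [0.999, 0.045, -0.0, -0.0]
contact_force: [0.7, 0.0, 0.4]
gripper_width: 0.1
grasp_force: 0.0
```

```bash
cat > now.py <<'E'
from m import *
import sys
for n in("scene","top"):
    im,W=cloud(n);cv2.imwrite(f'pics/{n}{sys.argv[1]}.png',im[...,::-1])
    try: meas(n,im,W)
    except Exception as ex: print(n,ex)
s=read_state();print(s['clock'],s['position'].round(1),s['contact_force'].round(1))
E
python3 now.py 1
```

```text
scene teal 4660 c [676.4  27.  178.1] n [0.57  0.052 0.82 ] tilt 0.609 lo [ 576. -130.  134.] hi [746. 136. 242.] yaw 5.3
scene attempt to get argmax of an empty sequence
top teal 4273 c [674.4 -57.8 183.6] n [0.566 0.057 0.823] tilt 0.605 lo [ 586. -141.  134.] hi [746. 129. 244.] yaw 5.7
top index 2 is out of bounds for axis 0 with size 1
2.45 [603.   70.6 232.8] [ 0.4 -0.8  0.3]
```

View pics/scene1.png

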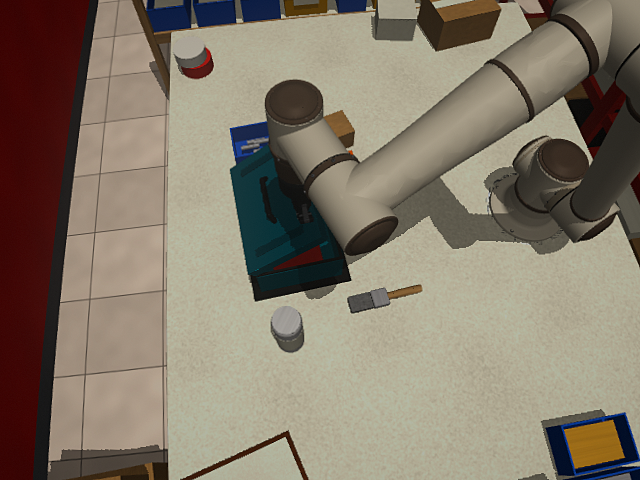

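The lid follows the finger: the tip is at (305,215) on the lid, whose measured angle is 0.61. I'll continue along the arc.

```bash
python3 -m creep '{"translation":[[-1.1,-0.1,-1.4],[-2.2,-0.2,-2.9],[-3.1,-0.3,-4.5],[-3.8,-0.3,-6.1],[-4.4,-0.4,-7.8],[-4.6,-0.4,-8.7],[-4.7,-0.4,-9.3],[-4.7,-0.4,-9.6]],"delta_rot":[[0,0,0],[0,0,0],[0,0,0],[0,0,0],[0,0,0],[0,0,0],[0,0,0],[0,0,0]],"hand":[0,0,0,0,0,0,0,0]}'
```

```text
clock: 3.45
position: [556.0, 65.7, 136.1]
ee_rot: [0.999, 0.044, -0.001, 0.0]
contact_force: [-2.6, -0.0, 4.8]
gripper_width: 0.0
grasp_force: 2.2
```

```bash
python3 -m creep '{"translation":[[0,0,-0.2],[0,0,-0.2]],"delta_rot":[[0,0,0],[0,0,0]],"hand":[0,0]}';python3 now.py 2
```

```text
clock: 3.7
position: [556.2, 65.6, 134.6]
ee_rot: [0.999, 0.043, -0.0, 0.0]
contact_force: [-4.7, 0.9, 5.0]
gripper_width: -0.2
grasp_force: 2.7
scene teal 5451 c [650.   14.6 135.3] n [-0.003  0.001  1.   ] tilt 0.004 lo [ 532. -137.  132.] hi [729. 134. 138.] yaw 164.5
scene attempt to get argmax of an empty sequence
top teal 6647 c [649.3 -29.2 134.6] n [-0.004 -0.     1.   ] tilt 0.004 lo [ 537. -143.  132.] hi [730. 131. 138.] yaw -179.3
top orange 4 c [490.9 -32.2 120.4] n [ 0.133 -0.953  0.272] tilt 1.296 lo [489. -34. 116.] hi [493. -31. 125.] yaw -82.1
3.8 [556.2  65.6 134.6] [-2.6  1.5  5.1]
```

The lid is shut (plane tilt 0.004, top at 135 mm). I'll retreat above the flap and start tilting.

```bash
python3 -m creep '{"translation":[[0,0,5],[-5,-4,6],[-11,-8.8,6],[-11,-8.8,6],[-11,-8.8,6],[-11,-8.8,6],[-11,-8.8,6]],"delta_rot":[[0,0,0],[0,0,0],[0,0,0],[1,-10,0],[2,-20,0],[2.8,-30,0],[2.8,-30,0]],"hand":[0,0,0,0,0,0,0]}';python3 now.py 3;python3 -c "
from bench import *
print(read_state()['joints'].round(2))"
```

```text
clock: 4.68
position: [445.1, -21.9, 193.9]
ee_rot: [0.964, 0.043, 0.261, -0.014]
contact_force: [0.5, -0.3, 0.3]
gripper_width: 0.1
grasp_force: 0.0
scene teal 7030 c [630.4   5.9 135.1] n [-0.006  0.     1.   ] tilt 0.006 lo [ 531. -139.  132.] hi [729. 133. 138.] yaw 176.5
scene orange 393 c [481.2 -18.1 116.7] n [-0.368 -0.03   0.929] tilt 0.378 lo [442. -49. 101.] hi [512.   9. 130.] yaw -175.3
top teal 9282 c [628.7  -7.3 134.4] n [-0.006 -0.     1.   ] tilt 0.006 lo [ 530. -141.  131.] hi [728. 129. 138.] yaw -177.2
top orange 3 c [493.5 -11.  122.9] n [-0.999 -0.003  0.032] tilt 1.539 lo [493. -13. 121.] hi [494.  -9. 124.] yaw -179.9
4.775 [443.6 -23.5 192.5] [-0.1 -0.4 -0.4]
[ 0.33 -0.12 -1.02  0.62 -0.2   0.75]
```

View pics/top3.png

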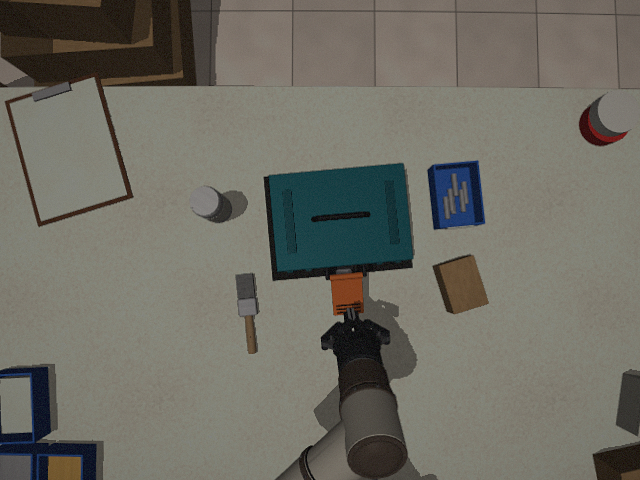

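View pics/scene3.png

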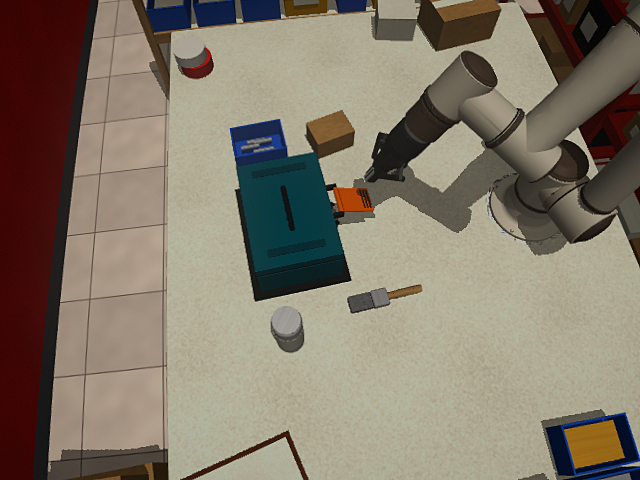

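Top view: lid shut, flap at (330–363,275–314) directly below the fingertip, bystanders unmoved. Tilting 30° here brings joints 3 and 5 near their limits, so I'll reduce it to 15°.

```bash
python3 -m creep '{"translation":[[0.3,0,-0.5],[0.7,0.2,-3],[0.7,0.2,-6],[0.7,0.2,-6]],"delta_rot":[[-0.7,8,0],[-1.4,15,0],[-1.4,15,0],[-1.4,15,0]],"hand":[0,0,0,0]}';python3 -c "
from bench import *
print(read_state()['joints'].round(2))"
```

```text
clock: 5.28
position: [453.2, -20.2, 132.4]
ee_rot: [0.991, 0.043, 0.128, -0.006]
contact_force: [0.2, -0.4, -0.5]
gripper_width: 0.3
grasp_force: 0.0
[ 0.36  0.09 -0.77  0.15 -0.47  1.17]
```

```bash
python3 -m creep '{"translation":[[-0.1,0,-1.5],[-0.1,0,-2.5],[0.1,0,-3.2],[0.3,0,-3.9],[0.8,0.1,-4.5],[1.3,0.1,-5.0],[2.1,0.2,-5.6],[2.1,0.2,-5.6]],"delta_rot":[[0,0,0],[0,0,0],[0,0,0],[0,0,0],[0,0,0],[0,0,0],[0,0,0],[0,0,0]],"hand":[0,0,0,0,0,0,0,0]}';python3 now.py 4
```

```text
clock: 6.28
position: [474.9, -18.4, 77.6]
ee_rot: [0.99, 0.043, 0.131, -0.006]
contact_force: [1.0, -0.3, -0.2]
gripper_width: -0.3
grasp_force: 0.0
scene teal 7119 c [630.6   4.9 135.1] n [-0.006  0.001  1.   ] tilt 0.006 lo [ 530. -139.  132.] hi [729. 133. 138.] yaw 175.2
scene orange 49 c [508.9 -16.9 127.9] n [-0.85  -0.088  0.52 ] tilt 1.024 lo [504. -46. 125.] hi [513.  10. 133.] yaw -174.1
top teal 9366 c [628.7  -6.9 134.5] n [-0.006 -0.001  1.   ] tilt 0.006 lo [ 528. -141.  131.] hi [728. 129. 137.] yaw -173.5
top attempt to get argmax of an empty sequence
6.375 [474.9 -18.3  78.2] [-0.7 -0.5  0.2]
```

View pics/scene4.png

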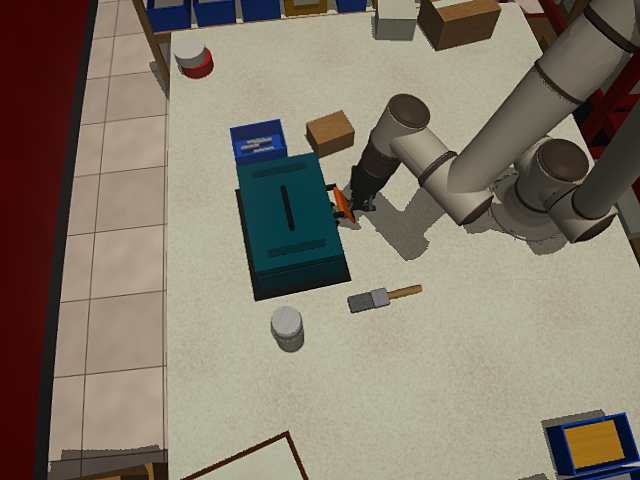

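The flap is hanging at about 0.45 rad with the finger at (350,200). I'll back off, drop to pad height and press.

```bash
python3 -m creep '{"translation":[[-2.3,-0.2,0.4],[-2.3,-0.2,-2.0],[-2.3,-0.2,-2.0],[-1.2,-0.1,-2.0],[-0.5,0,-2.3],[0,0,-2.5],[0.3,0,-2.5],[0.3,0,-2.5]],"delta_rot":[[0,0,0],[0,0,0],[0,0,0],[0,0,0],[0,0,0],[0,0,0],[0,0,0],[0,0,0]],"hand":[0,0,0,0,0,0,0,0]}'
```

```text
clock: 7.38
position: [476.4, -18.6, 52.9]
ee_rot: [0.991, 0.043, 0.13, -0.006]
contact_force: [-5.0, 1.6, 5.0]
gripper_width: -0.1
grasp_force: 3.3
```

```bash
python3 -m creep '{"translation":[[0.3,0,0],[0.6,0.1,0],[0.8,0.1,0],[0.8,0.1,0]],"delta_rot":[[0,0,0],[0,0,0],[0,0,0],[0,0,0]],"hand":[0,0,0,0]}'
```

```text
clock: 7.88
position: [485.9, -17.3, 53.3]
ee_rot: [0.99, 0.043, 0.131, -0.007]
contact_force: [-0.6, -0.4, -1.1]
gripper_width: 0.1
grasp_force: 0.2
```

```bash
python3 -m creep '{"translation":[[0.2,0,0],[0.4,0,0],[0.5,0,0],[0.5,0,0]],"delta_rot":[[0,0,0],[0,0,0],[0,0,0],[0,0,0]],"hand":[0,0,0,0]}'
```

```text
clock: 8.38
position: [490.4, -17.4, 53.1]
ee_rot: [0.99, 0.043, 0.131, -0.006]
contact_force: [-1.6, 0.5, -1.5]
gripper_width: -0.5
grasp_force: 0.5
```

```bash
python3 -m creep '{"translation":[[0.1,0,0],[0.2,0,0],[0.3,0,0],[0.3,0,0]],"delta_rot":[[0,0,0],[0,0,0],[0,0,0],[0,0,0]],"hand":[0,0,0,0]}'
```

```text
clock: 8.88
position: [493.4, -17.4, 53.2]
ee_rot: [0.99, 0.043, 0.131, -0.007]
contact_force: [-1.4, 0.3, -0.2]
gripper_width: 0.1
grasp_force: 0.6
```

```bash
python3 -m creep '{"translation":[[0.1,0,0],[0.2,0,0],[0.3,0,0],[0.3,0,0]],"delta_rot":[[0,0,0],[0,0,0],[0,0,0],[0,0,0]],"hand":[0,0,0,0]}'
```

```text
clock: 9.38
position: [495.4, -17.6, 52.9]
ee_rot: [0.991, 0.043, 0.13, -0.006]
contact_force: [-3.9, 2.3, 1.0]
gripper_width: -0.1
grasp_force: 2.4
```

```bash
python3 -m creep '{"translation":[[0.1,0,0],[0.2,0,0],[0.2,0,0]],"delta_rot":[[0,0,0],[0,0,0],[0,0,0]],"hand":[0,0,0]}'
```

```text
clock: 9.75
position: [496.3, -18.0, 52.6]
ee_rot: [0.991, 0.043, 0.129, -0.006]
contact_force: [-8.1, 3.3, 3.2]
gripper_width: -0.2
grasp_force: 3.7
```

```bash
python3 -m creep '{"translation":[[0.1,0,0],[0.2,0,0],[0.2,0,0]],"delta_rot":[[0,0,0],[0,0,0],[0,0,0]],"hand":[0,0,0]}'
```

```text
clock: 10.12
position: [497.1, -18.4, 52.2]
ee_rot: [0.991, 0.043, 0.128, -0.005]
contact_force: [-10.2, 4.0, 4.4]
gripper_width: -0.1
grasp_force: 4.9
```

```bash
python3 -m creep '{"translation":[[0.1,0,0],[0.2,0,0],[0.2,0,0]],"delta_rot":[[0,0,0],[0,0,0],[0,0,0]],"hand":[0,0,0]}'
```

```text
clock: 10.5
position: [498.0, -18.7, 51.8]
ee_rot: [0.991, 0.043, 0.127, -0.005]
contact_force: [-12.3, 4.8, 6.6]
gripper_width: 0.4
grasp_force: 6.1
```

```bash
python3 - <<'E'
from m import *
im,W=cloud("scene")
c=cv2.resize(im[140:260,280:440],None,fx=5,fy=5,interpolation=cv2.INTER_CUBIC);cv2.imwrite('pics/s5.png',c[...,::-1])
hsv=cv2.cvtColor(im,cv2.COLOR_RGB2HSV);H,S,V=[hsv[...,i].astype(int) for i in range(3)]
m=(H>3)&(H<18)&(S>170)&(V>60)&(abs(W[...,1]+17)<60)&(W[...,2]>30)&(W[...,0]>440)
P=W[m];e=np.array([.9958,.0915]);o=(P[:,:2]-[631.1,-4.8])
print(np.c_[o@e,o@[-.0915,.9958],P[:,2]].round(1)[np.argsort(P[:,2])][::max(1,len(P)//15)])
E
```

```text
[[-120.2   28.9   46.5]
 [-112.7   15.7   62.3]
 [-113.6  -20.4   69.2]
 [-118.7  -10.4   74.6]
 [-119.1   27.8   82.5]
 [-133.3  -12.6   99.7]
 [-119.7  -31.1  125.9]
 [-120.3   25.4  127.7]
 [-116.7  -19.   128.6]
 [-126.1   -8.   129.5]
 [-121.8   -0.3  130. ]
 [-122.   -11.1  130.3]
 [-126.1  -18.2  130.9]
 [-119.8  -22.1  131.5]
 [-122.5  -23.4  132.9]
 [-123.5  -27.8  134.5]]
```

View pics/s5.png

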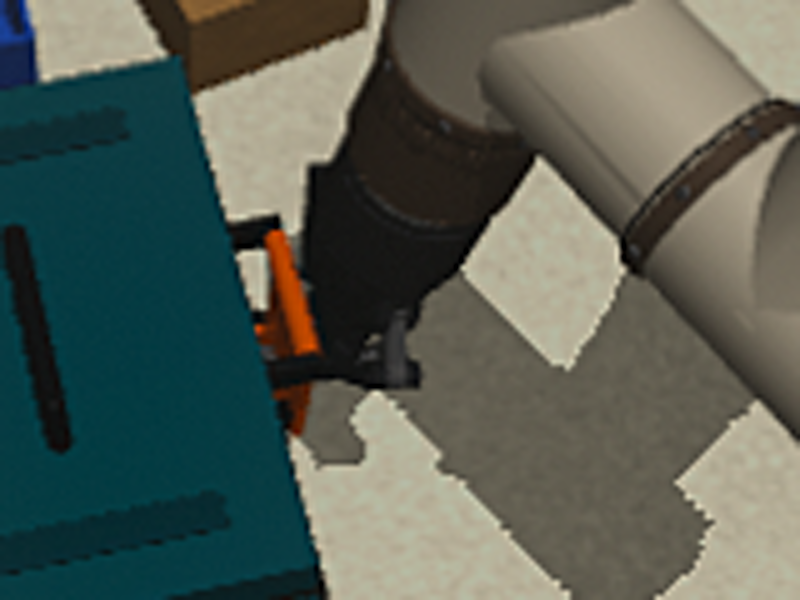

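The crop shows the flap (270–310, 230–430) standing vertical against the front. The 5 N resistance at x≈476 followed by a drop also fits the snap, and the finger is now pressing the buffers. I'll back off and check.

```bash
python3 -m creep '{"translation":[[-0.5,0,0],[-1.2,0,0],[-3,-0.3,0],[-6,-0.6,1],[-8,-0.8,6],[-8,-6,12],[-8,-14,16],[-8,-14,16]],"delta_rot":[[0,0,0],[0,0,0],[0,0,0],[0,0,0],[0,0,0],[0,0,0],[0,0,0],[0,0,0]],"hand":[0,0,0,0,0,0,0,0]}'; python3 - <<'E'
from m import *
im,W=cloud("scene")
c=cv2.resize(im[140:260,280:440],None,fx=5,fy=5,interpolation=cv2.INTER_CUBIC);cv2.imwrite('pics/s6.png',c[...,::-1])
hsv=cv2.cvtColor(im,cv2.COLOR_RGB2HSV);H,S,V=[hsv[...,i].astype(int) for i in range(3)]
m=(H>3)&(H<18)&(S>170)&(V>60)&(abs(W[...,1]+17)<60)&(W[...,2]>30)&(W[...,0]>440)
P=W[m];e=np.array([.9958,.0915]);o=(P[:,:2]-[631.1,-4.8])
print(len(P));print(np.c_[o@e,o@[-.0915,.9958],P[:,2]].round(1)[np.argsort(P[:,2])][::max(1,len(P)//20)])
print(read_state()['contact_force'])
for n in('scene','top'):
  a,b=cloud(n)
  try: meas(n,a,b)
  except Exception as x: print(x)
E
```

```text
clock: 11.55
position: [424.1, -159.1, 216.9]
ee_rot: [0.99, 0.043, 0.135, -0.006]
contact_force: [0.4, -0.4, -0.9]
gripper_width: -0.1
grasp_force: 0.0
173
[[-125.8   27.4   41.1]
 [-118.1   14.9   58.5]
 [-112.6  -15.6   62.7]
 [-119.8   16.8   66.8]
 [-121.7   18.9   69.9]
 [-110.1  -16.5   72.4]
 [-121.9  -13.7   77.5]
 [-121.2   28.3   87.7]
 [-117.2   -0.8  126.1]
 [-116.    -5.9  127.5]
 [-118.8   -7.7  128. ]
 [-118.2   14.5  128.6]
 [-124.6    7.9  128.8]
 [-124.5  -11.3  129.1]
 [-121.8   -0.4  129.8]
 [-116.7   20.4  130. ]
 [-122.6  -33.5  130.3]
 [-121.8   19.2  130.6]
 [-120.9  -16.5  131.1]
 [-125.    15.3  132.1]
 [-117.4   -2.5  132.7]
 [-122.8   24.   134. ]]
[ 1.90868246 -1.90698906  2.50131587]
scene teal 6938 c [631.1   4.6 136.5] n [0.008 0.001 1.   ] tilt 0.008 lo [ 531. -139.  133.] hi [729. 133. 140.] yaw 9.5
scene orange 33 c [510.2 -18.5 130.9] n [0.995 0.098 0.009] tilt 1.562 lo [506. -47. 127.] hi [514.   9. 134.] yaw 5.6
top teal 9442 c [628.2  -5.8 136. ] n [0.009 0.001 1.   ] tilt 0.009 lo [ 530. -143.  133.] hi [728. 129. 139.] yaw 4.4
attempt to get argmax of an empty sequence
```

View pics/s6.png

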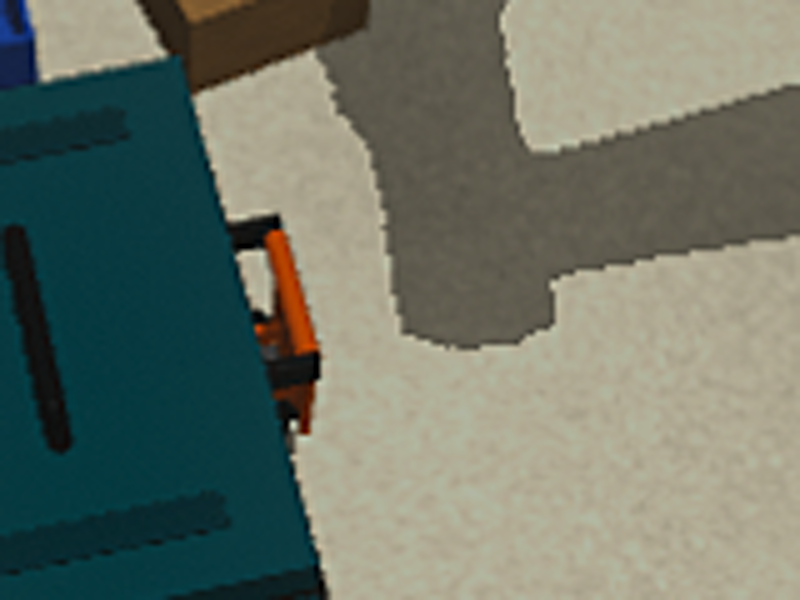

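```bash
python3 - <<'E'
from m import *
e=np.array([.9958,.0915]);Q=[]
for i in range(8):
    im,W=cloud("scene")
    hsv=cv2.cvtColor(im,cv2.COLOR_RGB2HSV);H,S,V=[hsv[...,i].astype(int) for i in range(3)]
    m=(H>3)&(H<18)&(S>170)&(V>60)&(abs(W[...,1]+17)<60)&(W[...,2]>30)&(W[...,0]>440)
    o=W[m][:,:2]-[631.1,-4.8];Q.append(np.c_[np.argwhere(m)[:,::-1],o@e,o@[-.0915,.9958],W[m][:,2]])
Q=np.vstack(Q)
for a,b in[(30,40),(40,50),(50,60),(60,70),(70,80),(80,90),(90,100),(100,120),(120,128),(128,140)]:
    s=(Q[:,4]>a)&(Q[:,4]<b)&(Q[:,3]>15)
    if s.any():print(a,b,s.sum(),Q[s].mean(0).round(1),'outermost u',np.percentile(Q[s,2],[2,10]).round(1))
# predicted pixel of the flap's lower +y outer corner vs angle
c=get_calibration("scene");r=R.from_quat(c["attitude"]).inv()
for t in(0,.05,.09,.15,.2,.25):
    p=[]
    for L in(0,85):
        u=-122-L*np.sin(t)-3*np.cos(t);z=123-L*np.cos(t)+3*np.sin(t);v=32
        w=np.array([631.1+u*e[0]-v*e[1],-4.8+u*e[1]+v*e[0],z])
        p.append(cv2.projectPoints(r.apply(w-np.array(c["xyz"]))[None],np.zeros(3),np.zeros(3),np.array(c["intrinsics"]),np.array(c["dist"]))[0].ravel().round(1))
    print(t,p)
s=Q[:,1]>=Q[:,1].max()-3;print('lowest orange px',np.unique(Q[s][:,:2],axis=0))
E
```

```text
30 40 1 [ 341.   226.  -126.1   26.5   39.1] outermost u [-126.1 -126.1]
40 50 25 [ 340.6  225.6 -124.3   28.3   45.6] outermost u [-125.9 -125.7]
50 60 28 [ 340.3  223.7 -123.3   28.    56. ] outermost u [-125.1 -125. ]
60 70 67 [ 338.9  220.4 -120.6   22.8   65.2] outermost u [-124.7 -124.4]
70 80 55 [ 340.   219.2 -122.5   25.1   74.6] outermost u [-126.8 -124.6]
80 90 49 [ 340.9  218.2 -123.6   27.8   84.8] outermost u [-126.6 -126.4]
90 100 16 [ 341.1  217.1 -123.7   28.7   92.2] outermost u [-126.  -125.9]
120 128 42 [ 339.9  207.8 -121.    21.7  126.6] outermost u [-127.4 -127.2]
128 140 191 [ 340.2  207.5 -121.2   23.2  131.1] outermost u [-126.6 -124.9]
0 [array([342.6, 212. ]), array([341.1, 228.2])]
0.05 [array([342.6, 212. ]), array([342.7, 227.9])]
0.09 [array([342.6, 212. ]), array([344.1, 227.5])]
0.15 [array([342.5, 211.9]), array([346., 227.])]
0.2 [array([342.5, 211.9]), array([347.7, 226.5])]
0.25 [array([342.5, 211.9]), array([349.3, 226. ])]
lowest orange px [[340. 223.]
 [340. 224.]
 [340. 225.]
 [340. 226.]
 [341. 223.]
 [341. 224.]
 [341. 225.]
 [341. 226.]]
```

The lower corner of the flap sits at column 341, which matches an angle of about 0 (0.15 would put it at 346). The latch is home, and the lid tilt is below 0.02 rad.

```bash
python3 -c "
from bench import *
print(job_done())"
```

```text
the job is handed in; nothing more can be done
None
```

The job is handed in, with no verdict returned: the lid is shut (about 0.01 rad), the latch flap is home at about 0 rad after snapping past its catch, and the robot never contacted the bystanders.

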